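# Snap the cap onto the incense stick holder

### The job

Get the incense stick holder ready: first slide the round slate coaster across the table, without lifting it, until it rests against the front face of the clamped acrylic holder, centred on it, to catch the ash. Then fetch the round black cap and press it straight down onto the holder's stud: it clicks partway, so keep pressing after the click until it sits flat on the steel collar, and finish still pushing it down firmly there (about 10 N) so that I can tighten the clamp. Leave everything else where it stands.

Things in the scene. Friction and masses are not known exactly. Their poses are not given: they have to be found in the camera images.
- coaster: Loose round slate coaster, dark grey, 90 mm in diameter, 10 mm thick, about 0.17 kg, lying flat on the table. Origin at the centre of its underside. Too wide to grip: it is pushed by its rim.
- holder: Fixed clear acrylic block, 50 mm (its x) by 80 mm (its y) by 50 mm high, standing on the table, with a steel stud on top. Origin on the table top under the stud's axis, at the block's centre; z up, -x points out of the front face (25 mm from the origin), roughly towards the robot. The dark steel clamp stands behind it, 36 to 90 mm along +x, 85 mm high and 50 mm wide: grip the cap across y.
- step: Fixed low brushed aluminium shelf behind the holder, 170 mm deep (x), 1.1 m long (y), top 40 mm above the table; the screw clamp holds the acrylic holder to its front edge. A white porcelain censer, boxes and a tray stand on its ends. Origin on the table top under its centre.
- bay (a point): Where the coaster's origin belongs: on the table, 70 mm in front of the stud's axis (-x of the holder), where the coaster touches the middle of the front face.
- collar: Fixed flat steel washer, 40 mm in diameter, 2 mm thick, on top of the acrylic block around the stud's foot (upper face 52 mm above the table); the cap's rim sits on it. Origin at the centre of its underside.
- stud_foot (a point): Stud's axis at the collar's upper face, 52 mm above the table; axes as the holder's. The stud rises 20 mm, 13 mm wide, tapering to 6 mm, with four sprung balls 8 mm up, standing out to 20 mm across. The cap set on it stops on the balls, rim 12 mm above the collar; pressing takes about 7 to 10 N, the force drops (click) with the rim 9 to 5 mm up, then it bottoms hard on the collar.
- cap: Loose round black plastic snap cap, 36 mm in diameter, 26 mm high, 0.03 kg, standing mouth down on the table, left or right (the black cone dish is on the other side). Origin at the centre of its rim (underside), z up through its closed top. The mouth has a lip 16 mm in bore and 3 mm high; above it the bore is 26 mm wide and reaches 22 mm up.
- cone_dish: Bystander: shallow black ceramic cone dish, 72 mm in diameter, 20 mm high; origin at the centre of its underside.
- bell: Bystander: silver hand bell standing upright, 60 mm in diameter, 92 mm high; origin at the centre of its underside.
- tin: Bystander: round aluminium tin, 64 mm in diameter, 45 mm high; origin at the centre of its underside.
- tealight: Bystander: tealight in an aluminium cup, 38 mm in diameter, 16 mm high (wick to 24 mm); origin at the centre of its underside.
- matchbox: Bystander: matchbox 35 x 55 x 15 mm; origin at the centre of its underside.
Things that resemble listed ones, but are neither listed nor needed, are in the scene too. Of the things shaped like the cap, the black one is meant.

How it is judged:
By the outcome, as a careful person would: the job done as asked, in the order asked, and still so for the second after the job is handed in, while the arm keeps its last pose, push and grip.
It also fails if it takes over 51 s, if anything falls off the work surface, if the arm or the gripper's body presses on something with over 40 N, if the wrist force passes 120 N, or if a joint passes its speed limit or range.

### The arm

A 6-joint arm with a two-finger parallel gripper is mounted at the origin on the work surface. World frame = base frame: x ahead of the robot, y to its left, z up, the work surface at z = 0. Lengths are in m, angles in rad, forces in N, time in s.
With the tool pointing down it reaches from about 0.3 to 0.775 m from the base axis. Payload 14.6 kg.
Tool frame: the origin (TCP) lies midway between the tips of the shut fingers; the grasp point (between the pads) lies 19 mm behind it; z points along the fingers, y is the line along which they close (so a half turn about z gives the same grasp; the last joint's range is limited). The gripper opens to 94 mm and grips with 3 to 60 N. Pads are 16 mm wide; open, the fingers measure 119 mm over their backs; the gripper's body (75 mm by 177 mm) begins 78 mm behind the grasp point.
Start: joints at [1.079, 0.3, 1.521, -0, 1.321, -0.067], TCP at [0.227, 0.501, 0.205] pointing down, gripper open.
Joint ranges: [-3.03, 3.03], [-0.79, 2.21], [0.23, 2.52], [-1.04, 4.18], [0, 3.07], [-2.55, 2.55]. Speed limits (rad/s): [2.22, 2.22, 2.57, 3.14, 3.14, 3.14].

### API

Orientations are given as [roll, pitch, yaw] about the fixed x, y, z axes, in that order (R = Rz(yaw) Ry(pitch) Rx(roll)).
In Python, from station import * gives the robot as it stands.
- The arm moves only by the tool send_rows, never from a script. Its argument "targets" is a list of rows, each an object of numbers: "x", "y", "z": the shift along the world's x, y, z in units of 0.2 m (1.0 is 0.2 m); "spin": the turn about the world's z in units of pi/2 rad (1.0 is pi/2 rad); "claw": the finger opening in mm, from 0 to 94. A call has 1 to 20 rows; each row shifts and turns the commanded pose from where the row before left it; what a row does not reach is not made up. A row lasts 1/10 s, in which the tool goes at most 50 mm and 8.59 degrees, less where a joint would pass 70% of its speed; a pose out of reach is approached as far as the arm can. A call with a number of a shift or a turn outside -1 to 1 is refused whole. A call with a gripper value outside its range is refused whole. The fingers move at their own pace and stop on an object; "force" is the grip in N (left out, the last holds). Time passes only in rows, so rows that do not move let the fingers close. It gives the time, the measured TCP pose, the force, the opening and the grip force at its end, in the units of the state.
- get_obs(): the state, without advancing time (a new reading comes with each control period).
- camera(name): name is "side" or "top" or "wrist"; returns the picture (384x512x3 uint8, blue, green, red); there is no depth.
- camera_model(name): a dict with "fovy" (degrees; the focal length in pixels is half the picture's height over the tangent of half this angle, whatever the lens; pixels are square), "cx", "cy" (the principal point, pixels), "dist" ([k1, k2, p1, p2, k3] as OpenCV has them; the pictures are not rectified), "T" (4x4, takes a point from camera to world coordinates). Camera axes: x right, y down, z forward; pixel columns grow to the right and rows downward; lengths in m; the calibration is good to about 2 mm. A picture is of the moment at which its call begins: read the wrist's pose just before it. camera_model takes no time and is no camera call; for the wrist camera it gives the pose at the moment of the call.
- hand_in(): hands the job in; it is judged then, once.
The state is a dict: "time_s": time; "qpos": joint angles; "joint_vel": joint speeds; "tau": joint torques, N m; "ee_pos": TCP position; "eef_rot": TCP orientation; "force": force on the tool from outside, world axes, zero at the start; "moment": the same for the moment, N m; "grip_width": finger opening in m; "grip_force": force on a finger pad.
Only numpy, scipy, OpenCV 4.12 (cv2) and the standard library are available. Lean on these libraries where they do the work, as an engineer would, in place of code of your own. Each camera call takes 0.05 s, during which the arm holds its last target. There are 200 camera calls.

## Working session

There is one attempt and no reset: what is moved stays moved. The work goes in short steps, Python scripts to look and compute and a tool call to move; the robot and the scene stay as the last step left them, time stands still between calls to the robot, and variables do not carry over. Pictures are saved under pics/ and viewed, at most 10 in all, crops included, and the job is handed in when it is done.

Besides the shell and the picture viewer there is one more tool, called as name(argument=value, ...) on one line, values as JSON. send_rows: Moves the arm, as the interface text tells. Its arguments: {"type":"object","properties":{"targets":{"type":"array"},"force":{"type":"number"}},"required":["targets"]}

```bash
mkdir -p pics; ls; cat > h.py <<'E'
from station import *
import numpy as np, cv2
def K(m):
    f=192/np.tan(np.radians(m["fovy"])/2)
    return np.array([[f,0,m["cx"]],[0,f,m["cy"]],[0,0,1.]])
def ray(m,px,z):
    p=np.array(px,float).reshape(-1,1,2)
    u=cv2.undistortPoints(p,K(m),np.array(m["dist"],float)).reshape(-1,2)
    T=np.array(m["T"]); d=np.c_[u,np.ones(len(u))]@T[:3,:3].T; o=T[:3,3]
    return o+d*((z-o[2])/d[:,2])[:,None]
def proj(m,P):
    T=np.linalg.inv(np.array(m["T"])); 
    return cv2.projectPoints(np.array(P,float).reshape(-1,1,3),cv2.Rodrigues(T[:3,:3])[0],T[:3,3],K(m),np.array(m["dist"],float))[0].reshape(-1,2)
E
python3 - <<'E'
from h import *
for n in ["top","side","wrist"]:
    m=camera_model(n); im=camera(n); cv2.imwrite(f"pics/{n}0.png",im)
    print(n,m["fovy"],m["cx"],m["cy"],m["dist"],np.round(m["T"],3).tolist())
o=get_obs();print(o)
t=cv2.imread("pics/top0.png");cv2.imwrite("pics/top0b.png",cv2.resize(t,(800,600),interpolation=cv2.INTER_CUBIC))
s=cv2.imread("pics/side0.png");cv2.imwrite("pics/side0b.png",cv2.resize(s,(800,600),interpolation=cv2.INTER_CUBIC))
E
```

```text
pics
top 43.166476055190124 255.88256373213417 191.39939302674674 [-0.16680122  0.          0.          0.          0.        ] [[0.007, -0.997, 0.079, 0.455], [-1.0, -0.006, 0.006, 0.008], [-0.006, -0.079, -0.997, 1.392], [0.0, 0.0, 0.0, 1.0]]
side 55.62062401712379 252.91931327067132 195.88864988520945 [-0.07750576  0.          0.          0.          0.        ] [[0.999, -0.018, 0.048, 0.524], [-0.048, -0.627, 0.777, -0.721], [0.016, -0.779, -0.627, 0.663], [0.0, 0.0, 0.0, 1.0]]
wrist 58.13717341195744 258.85431426267 193.46107961571474 [-0.06582334  0.          0.          0.          0.        ] [[0.412, 0.884, 0.22, 0.164], [0.911, -0.4, -0.1, 0.53], [-0.001, 0.241, -0.97, 0.384], [0.0, 0.0, 0.0, 1.0]]
{'time_s': 0.15, 'qpos': array([ 1.07938354e+00,  3.00321134e-01,  1.52139566e+00, -2.75253501e-05,
        1.32069505e+00, -6.65707972e-02]), 'joint_vel': array([-7.00376599e-04, -1.50065594e-03, -1.83650038e-03, -3.94525999e-04,
       -4.76066111e-05,  9.74826650e-04]), 'tau': array([ 1.03855207e-03, -5.31959188e+01, -3.52826035e+01,  7.08121480e-02,
        2.36144511e-02, -7.95406527e-05]), 'ee_pos': array([0.22660585, 0.50094881, 0.20504703]), 'eef_rot': array([-3.14077350e+00, -2.78899474e-05,  2.71675748e+00]), 'force': array([-0.53153319, -0.51813004,  0.49806163]), 'moment': array([-0.03012802, -0.0280239 ,  0.00175699]), 'grip_force': 0.0, 'grip_width': 0.09363830778834284}
```

View pics/top0b.png

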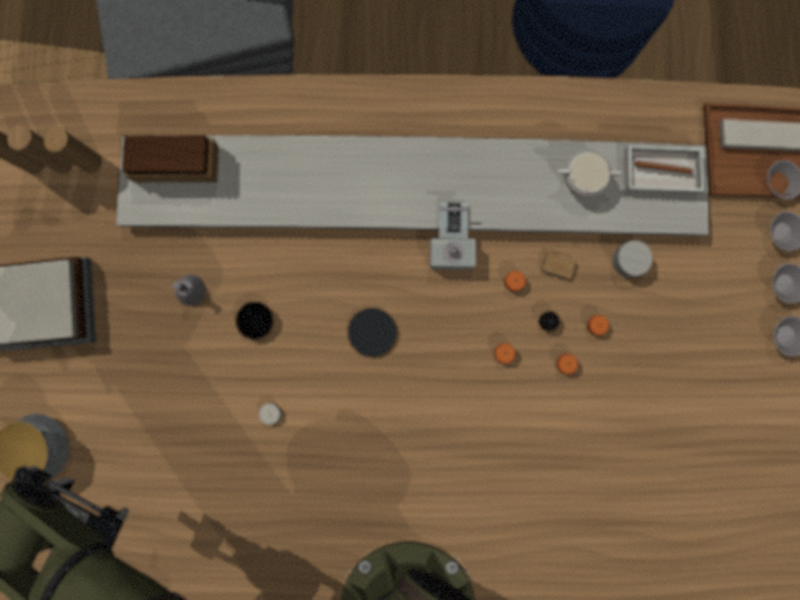

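View pics/side0b.png

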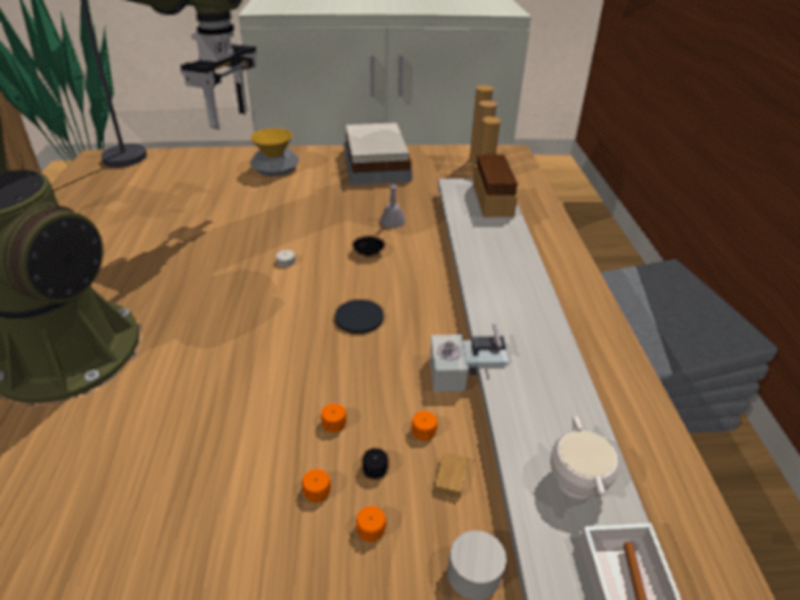

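The top view (800x600) shows the coaster at (373,332), the holder at (453,252) with its clamp behind, the black cap at (550,321) among four orange ones, and the dish at (254,320). Next I turn these into positions.

```bash
python3 - <<'E'
from h import *
M={n:camera_model(n) for n in("top","side")}
I={n:cv2.imread(f"pics/{n}0.png") for n in M}
def blobs(n,mask,lo,hi):
    c,_=cv2.findContours(mask.astype(np.uint8),cv2.RETR_EXTERNAL,cv2.CHAIN_APPROX_NONE); r=[]
    for k in c:
        a=cv2.contourArea(k)
        if lo<a<hi:
            q=cv2.moments(k); r.append((q["m10"]/q["m00"],q["m01"]/q["m00"],a))
    return r
for n in M:
    hsv=cv2.cvtColor(I[n],cv2.COLOR_BGR2HSV)
    print(n)
    for nm,mk,zs in(("dark",hsv[...,2]<60,(.010,.026)),("orange",(hsv[...,0]<12)&(hsv[...,1]>200)&(hsv[...,2]>150),(.02,))):
        for b in blobs(n,mk,40,1500):
            P=[np.round(ray(M[n],b[:2],z)[0,:2],4).tolist() for z in zs]
            if abs(P[0][0]-.5)<.25 and abs(P[0][1])<.4: print(nm,np.round(b,1),P)
T=I["top"][110:190,250:330]; cv2.imwrite("pics/crop1.png",np.hstack([cv2.resize(T,(400,400),interpolation=cv2.INTER_CUBIC),cv2.resize(I["side"][200:260,265:335],(400,400),interpolation=cv2.INTER_CUBIC)]))
# step front edge
g=I["top"]; hsv=cv2.cvtColor(g,cv2.COLOR_BGR2HSV)
e=[]
for u in list(range(140,265,5))+list(range(320,440,5)):
    col=hsv[:,u,1].astype(int); s=np.where((col[:-1]<60)&(col[1:]>=60))[0]; s=s[(s>130)&(s<160)]
    if len(s): e.append((u,s[-1]+.5))
P=ray(M["top"],e,.04); 
f=np.polyfit(P[:,1],P[:,0],1); r=P[:,0]-np.polyval(f,P[:,1]); k=abs(r)<.004
f=np.polyfit(P[k,1],P[k,0],1); print("step edge x=",f, k.sum(),len(k),"yaw",-np.degrees(np.arctan(f[0])))
E
```

```text
top
dark [351.2 205.5 106.5] [[0.5267, -0.2564], [0.5259, -0.2533]]
dark [238.1 212.5 677.5] [[0.5048, 0.0673], [0.5042, 0.0667]]
dark [162.8 204.9 411.5] [[0.5246, 0.2841], [0.5238, 0.2809]]
dark [125.1 188.3 101.5] [[0.5718, 0.3962], [0.5704, 0.3917]]
side
dark [239.4 296.7 223. ] [[0.5278, -0.254], [0.5276, -0.2655]]
dark [229.3 202.5 449. ] [[0.5057, 0.0604], [0.5062, 0.0413]]
dark [235.4 157.2 154. ] [[0.5251, 0.2925], [0.5251, 0.2677]]
step edge x= [0.00891423 0.68997543] 49 49 yaw -0.5107343219383884
```

View pics/crop1.png

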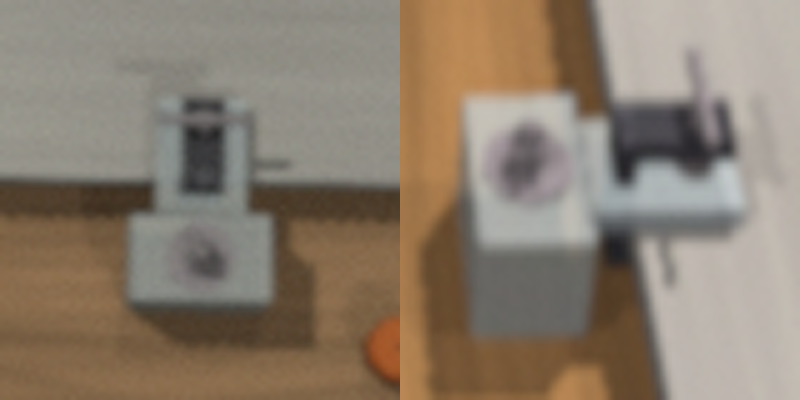

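The crop shows the block's top face in the top view with corners (126,302), (273,303), (130,213) and (272,214), and the collar centre at (200,257). In the side view the collar is at (525,165).

```bash
python3 - <<'E'
from h import *
mt,ms=camera_model("top"),camera_model("side")
ct=np.array([(126,302),(273,303),(272,214),(130,213)],float); ct=(ct+.5)/5-.5+[250,110]
cs=np.array([(62,92),(75,247),(193,243),(175,95)],float); cs=(cs+.5)*[70/400,60/400]-.5+[265,200]
for m,c in((mt,ct),(ms,cs)):
    P=ray(m,c,.05)[:,:2]; print(np.round(P,4).tolist(), P.mean(0).round(4), np.degrees(np.arctan2(*(P[0]-P[1])[::1])).round(2))
print("collar",ray(mt,(np.array([[200,257]])+.5)/5-.5+[250,110],.052),ray(ms,(np.array([[125,165]])+.5)*[70/400,.15]-.5+[265,200],.052))
# cap circles: by circle fits of darker mask incl side; predicted center height ~.013 + top
print(camera_model("wrist")["T"]-0)
E
```

```text
[[0.6223, -0.0354], [0.6223, -0.1174], [0.6725, -0.117], [0.6724, -0.0375]] [ 0.6474 -0.0769] -0.02
[[0.6239, -0.0337], [0.6213, -0.1164], [0.6706, -0.1161], [0.674, -0.037]] [ 0.6475 -0.0758] 1.76
collar [[ 0.64758186 -0.07654327  0.052     ]] [[ 0.6466975  -0.07706404  0.052     ]]
[[ 4.12215589e-01  8.84189978e-01  2.19741647e-01  1.63840332e-01]
 [ 9.11086187e-01 -3.99909124e-01 -9.99732637e-02  5.29629953e-01]
 [-5.18668461e-04  2.41414117e-01 -9.70422050e-01  3.84274651e-01]
 [ 0.00000000e+00  0.00000000e+00  0.00000000e+00  1.00000000e+00]]
```

The holder is at about (0.647,-0.077) with a yaw of about -0.5°, so the bay is at (0.577,-0.076). The coaster is at (0.505,0.066). I'll push with both fingers in a V, first along -y and then along +x.

send_rows(targets=[{"x":0.116,"y":-0.153,"spin":-0.061,"claw":60},{"x":0.116,"y":-0.153,"spin":-0.061,"claw":60},{"x":0.116,"y":-0.153,"spin":-0.061,"claw":60},{"x":0.116,"y":-0.153,"spin":-0.061,"claw":60},{"x":0.116,"y":-0.153,"spin":-0.061,"claw":60},{"x":0.116,"y":-0.153,"spin":-0.061,"claw":60},{"x":0.116,"y":-0.153,"spin":-0.061,"claw":60},{"x":0.116,"y":-0.153,"spin":-0.061,"claw":60},{"x":0.116,"y":-0.153,"spin":-0.061,"claw":60},{"x":0.116,"y":-0.153,"spin":-0.061,"claw":60},{"x":0.116,"y":-0.153,"spin":-0.061,"claw":60},{"x":0.116,"y":-0.153,"spin":-0.061,"claw":60},{"z":0},{"z":0}])

```text
schema error: expected keys x, y, z, spin, claw
```

```bash
python3 - <<'E'
from h import *
o=get_obs();m=camera_model("wrist");im=camera("wrist");cv2.imwrite("pics/w1.png",im)
print(o["time_s"],o["ee_pos"],o["eef_rot"],o["force"])
print("expected coaster px",proj(m,[[.505,.066,.01],[.505,.125,.0]]))
E
```

```text
0.15 [0.22660585 0.50094881 0.20504703] [-3.14077350e+00 -2.78899474e-05  2.71675748e+00] [-0.53153319 -0.51813004  0.49806163]
expected coaster px [[ 71.44303454 457.49458566]
 [106.13327262 441.95782924]]
```

View pics/w1.png

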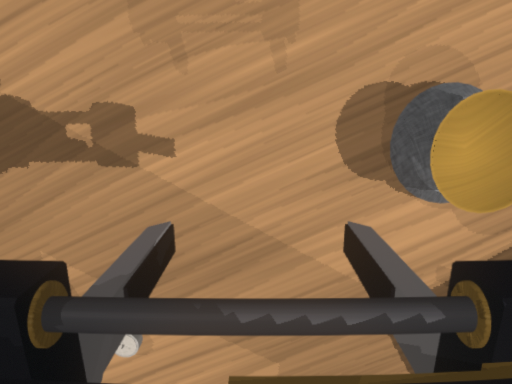

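The move was refused because every row needs all five keys. The wrist picture shows the start pose only, with the fingers at (160,230) and (355,230).

send_rows(targets=[{"x":0.116,"y":-0.153,"z":0,"spin":-0.061,"claw":60},{"x":0.116,"y":-0.153,"z":0,"spin":-0.061,"claw":60},{"x":0.116,"y":-0.153,"z":0,"spin":-0.061,"claw":60},{"x":0.116,"y":-0.153,"z":0,"spin":-0.061,"claw":60},{"x":0.116,"y":-0.153,"z":0,"spin":-0.061,"claw":60},{"x":0.116,"y":-0.153,"z":0,"spin":-0.061,"claw":60},{"x":0.116,"y":-0.153,"z":0,"spin":-0.061,"claw":60},{"x":0.116,"y":-0.153,"z":0,"spin":-0.061,"claw":60},{"x":0.116,"y":-0.153,"z":0,"spin":-0.061,"claw":60},{"x":0.116,"y":-0.153,"z":0,"spin":-0.061,"claw":60},{"x":0.116,"y":-0.153,"z":0,"spin":-0.061,"claw":60},{"x":0.116,"y":-0.153,"z":0,"spin":-0.061,"claw":60},{"x":0,"y":0,"z":0,"spin":0,"claw":60},{"x":0,"y":0,"z":0,"spin":0,"claw":60}])

```text
time_s: 1.6
ee_pos: [0.5051, 0.1335, 0.2051]
eef_rot: [-3.141, -0.0, 1.566]
force: [-0.1, 0.1, -0.3]
grip_width: 0.0602
grip_force: 0.0
```

```bash
cat >> h.py <<'E'
def darkc(im,lo,hi,v=60):
    k,_=cv2.findContours((cv2.cvtColor(im,cv2.COLOR_BGR2HSV)[...,2]<v).astype(np.uint8),cv2.RETR_EXTERNAL,cv2.CHAIN_APPROX_NONE)
    return [c for c in k if lo<cv2.contourArea(c)<hi]
def st():
    o=get_obs();print(round(o["time_s"],2),o["ee_pos"].round(4),o["eef_rot"].round(4),"F",o["force"].round(1),"w",round(o["grip_width"],4),"g",round(o["grip_force"],1));return o
E
python3 - <<'E'
from h import *
st();m=camera_model("wrist");im=camera("wrist");cv2.imwrite("pics/w2.png",im)
print("expected coaster px",proj(m,[[.505,.066,.01],[.505,.125,.0]]))
E
```

```text
1.6 [0.5051 0.1335 0.2051] [-3.1409 -0.      1.5664] F [-0.1  0.1 -0.3] w 0.0602 g 0.0
expected coaster px [[258.4585857  230.73878718]
 [258.22037827 178.59474996]]
```

View pics/w2.png

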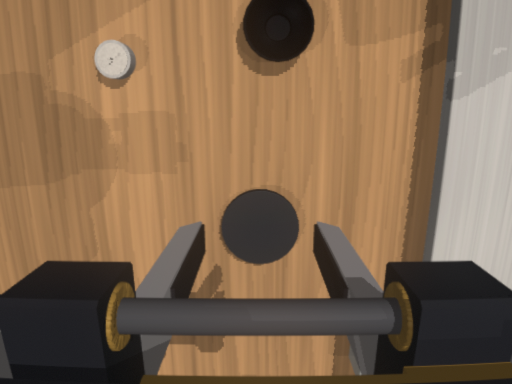

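The coaster sits at (259,226) in the wrist picture, between the fingers, so it is at about (0.506,0.069). I'll descend behind it, then push along -y.

send_rows(targets=[{"x":0,"y":0,"z":-0.15,"spin":0,"claw":60},{"x":0,"y":0,"z":-0.2,"spin":0,"claw":60},{"x":0,"y":0,"z":-0.2,"spin":0,"claw":60},{"x":0,"y":0,"z":-0.2,"spin":0,"claw":60},{"x":0,"y":0,"z":-0.15,"spin":0,"claw":60},{"x":0,"y":0,"z":-0.07,"spin":0,"claw":60},{"x":0,"y":0,"z":-0.03,"spin":0,"claw":60},{"x":0,"y":-0.04,"z":0,"spin":0,"claw":60},{"x":0,"y":-0.04,"z":0,"spin":0,"claw":60},{"x":0,"y":-0.04,"z":0,"spin":0,"claw":60},{"x":0,"y":-0.04,"z":0,"spin":0,"claw":60},{"x":0,"y":-0.04,"z":0,"spin":0,"claw":60},{"x":0,"y":-0.04,"z":0,"spin":0,"claw":60},{"x":0,"y":-0.04,"z":0,"spin":0,"claw":60},{"x":0,"y":-0.04,"z":0,"spin":0,"claw":60},{"x":0,"y":-0.04,"z":0,"spin":0,"claw":60},{"x":0,"y":-0.04,"z":0,"spin":0,"claw":60}])

```text
time_s: 3.35
ee_pos: [0.5051, 0.0533, 0.0055]
eef_rot: [3.142, -0.0, 1.567]
force: [0.5, 4.7, 4.9]
grip_width: 0.0597
grip_force: 2.5
```

```bash
python3 - <<'E'
from h import *
st();m=camera_model("wrist");im=camera("wrist");cv2.imwrite("pics/w3.png",im)
mt=camera_model("top");im=camera("top");cv2.imwrite("pics/t3.png",im)
for c in darkc(im,100,3000):
    (x,y),r=cv2.minEnclosingCircle(c); print(x,y,r,ray(mt,(x,y),.01))
E
```

```text
3.35 [0.5051 0.0533 0.0055] [ 3.1415e+00 -1.0000e-04  1.5670e+00] F [0.5 4.7 4.9] w 0.0597 g 2.5
207.5 298.5 45.962039947509766 [[0.25973688 0.15217977 0.01      ]]
351.0301208496094 205.58433532714844 6.176634311676025 [[ 0.52634859 -0.25583035  0.01      ]]
264.5 210.0 16.07025718688965 [[ 0.5123668  -0.00783826  0.01      ]]
162.5 205.0 11.884963989257812 [[0.52443261 0.2849279  0.01      ]]
242.3333282470703 186.5 14.434823036193848 [[0.57914952 0.05591316 0.01      ]]
28.252212524414062 194.74778747558594 39.95476150512695 [[0.55092548 0.69563005 0.01      ]]
106.5 100.0 27.986703872680664 [[0.83510274 0.46317683 0.01      ]]
141.5 24.0 51.44181442260742 [[1.07321918 0.36809749 0.01      ]]
```

View pics/w3.png

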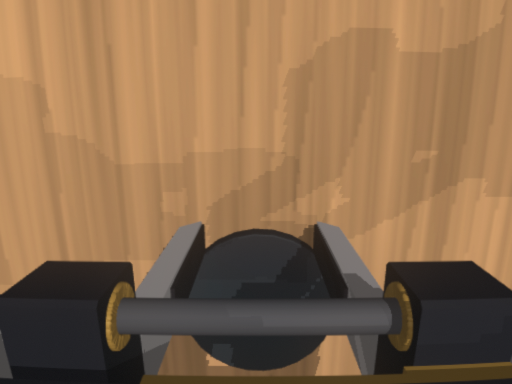

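The coaster sits between the fingers, spanning columns 188-333 and rows 230-368. The fingertips are at row 225. I'll compute positions from these.

```bash
python3 - <<'E'
from h import *
m=camera_model("wrist")
print("tips",proj(m,[[.505+s*.03,.0533+t*.008,z] for s in(-1,1) for t in(-1,1) for z in(.0055,.03)]).round(0).tolist())
print("edges z.01",ray(m,[(260,230),(188,298),(333,298),(260,367)],.01).round(4).tolist())
print("cam",np.round(m["T"],3).tolist())
E
```

```text
tips [[204.0, 250.0], [196.0, 270.0], [203.0, 223.0], [195.0, 240.0], [311.0, 250.0], [319.0, 270.0], [312.0, 223.0], [320.0, 239.0]]
edges z.01 [[0.5063, 0.0588, 0.01], [0.4653, 0.018, 0.01], [0.5477, 0.0175, 0.01], [0.506, -0.0295, 0.01]]
cam [[1.0, -0.005, -0.001, 0.506], [-0.005, -0.97, -0.241, 0.122], [0.0, 0.241, -0.97, 0.185], [0.0, 0.0, 0.0, 1.0]]
```

send_rows(targets=[{"x":0,"y":-0.04,"z":0.005,"spin":0,"claw":60},{"x":0,"y":-0.04,"z":0,"spin":0,"claw":60},{"x":0,"y":-0.04,"z":0,"spin":0,"claw":60},{"x":0,"y":-0.04,"z":0,"spin":0,"claw":60},{"x":0,"y":-0.04,"z":0,"spin":0,"claw":60},{"x":0,"y":-0.04,"z":0,"spin":0,"claw":60},{"x":0,"y":-0.04,"z":0,"spin":0,"claw":60},{"x":0,"y":-0.04,"z":0,"spin":0,"claw":60},{"x":0,"y":-0.04,"z":0,"spin":0,"claw":60},{"x":0,"y":-0.04,"z":0,"spin":0,"claw":60},{"x":0,"y":-0.04,"z":0,"spin":0,"claw":60},{"x":0,"y":-0.01,"z":0,"spin":0,"claw":60},{"x":0,"y":0,"z":0,"spin":0,"claw":60}])

```text
time_s: 4.75
ee_pos: [0.5051, -0.0364, 0.0065]
eef_rot: [3.142, 0.0, 1.567]
force: [-0.2, -0.2, 1.0]
grip_width: 0.0604
grip_force: 0.0
```

send_rows(targets=[{"x":0,"y":0.05,"z":0,"spin":0,"claw":60},{"x":0,"y":0.05,"z":0.05,"spin":0,"claw":60},{"x":0,"y":0,"z":0.2,"spin":0,"claw":60},{"x":-0.029,"y":-0.0245,"z":0.1,"spin":0.083,"claw":60},{"x":-0.029,"y":-0.0245,"z":0,"spin":0.083,"claw":60},{"x":-0.029,"y":-0.0245,"z":0,"spin":0.083,"claw":60},{"x":-0.029,"y":-0.0245,"z":0,"spin":0.083,"claw":60},{"x":-0.029,"y":-0.0245,"z":0,"spin":0.083,"claw":60},{"x":-0.029,"y":-0.0245,"z":0,"spin":0.083,"claw":60},{"x":-0.029,"y":-0.0245,"z":0,"spin":0.083,"claw":60},{"x":-0.029,"y":-0.0245,"z":0,"spin":0.083,"claw":60},{"x":-0.029,"y":-0.0245,"z":0,"spin":0.083,"claw":60},{"x":-0.029,"y":-0.0245,"z":0,"spin":0.083,"claw":60},{"x":-0.029,"y":-0.0245,"z":0,"spin":0.083,"claw":60},{"x":-0.029,"y":-0.0245,"z":0,"spin":0.083,"claw":60},{"x":0,"y":0,"z":0,"spin":0,"claw":60}])

```text
time_s: 6.35
ee_pos: [0.4353, -0.0744, 0.0771]
eef_rot: [-3.141, 0.001, 3.134]
force: [-0.1, -0.8, -1.0]
grip_width: 0.0599
grip_force: 0.0
```

```bash
python3 - <<'E'
from h import *
st();m=camera_model("wrist");im=camera("wrist");cv2.imwrite("pics/w4.png",im)
print("cam",np.round(m["T"],3).tolist())
mt=camera_model("side");im=camera("side");cv2.imwrite("pics/s4.png",im)
for c in darkc(im,100,3000):
    (x,y),r=cv2.minEnclosingCircle(c); print(round(x),round(y),r,ray(mt,(x,y),.007)[0])
E
```

```text
6.35 [ 0.4353 -0.0744  0.0771] [-3.1414e+00  6.0000e-04  3.1339e+00] F [-0.1 -0.8 -1. ] w 0.0599 g 0.0
cam [[0.008, 0.97, 0.242, 0.366], [1.0, -0.007, -0.002, -0.074], [-0.0, 0.242, -0.97, 0.256], [0.0, 0.0, 0.0, 1.0]]
239 296 9.235366821289062 [ 0.52770474 -0.25142859  0.007     ]
229 241 16.492521286010742 [ 0.50515745 -0.08535342  0.007     ]
192 192 16.985815048217773 [0.39586594 0.11720911 0.007     ]
236 156 8.860122680664062 [0.5255456  0.30164786 0.007     ]
244 106 17.67776870727539 [0.56267238 0.68485273 0.007     ]
390 106 18.66825294494629 [1.18911168 0.68641447 0.007     ]
176 84 21.213302612304688 [0.25287275 0.93743515 0.007     ]
408 6 10.977349281311035 [2.18441893 2.93738295 0.007     ]
```

View pics/w4.png

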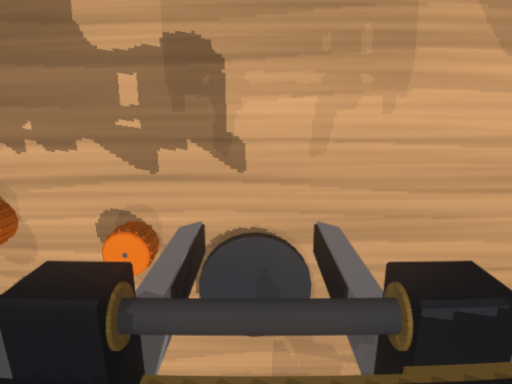

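The wrist view shows the coaster centred between the fingers at column 255, so y is about -0.0765. I'll descend and push along +x.

send_rows(targets=[{"x":0,"y":-0.008,"z":-0.12,"spin":0,"claw":60},{"x":0,"y":0,"z":-0.12,"spin":0,"claw":60},{"x":0,"y":0,"z":-0.08,"spin":0,"claw":60},{"x":0,"y":0,"z":-0.033,"spin":0,"claw":60},{"x":0.04,"y":0,"z":0,"spin":0,"claw":60},{"x":0.04,"y":0,"z":0,"spin":0,"claw":60},{"x":0.04,"y":0,"z":0,"spin":0,"claw":60},{"x":0.04,"y":0,"z":0,"spin":0,"claw":60},{"x":0.04,"y":0,"z":0,"spin":0,"claw":60},{"x":0.04,"y":0,"z":0,"spin":0,"claw":60},{"x":0.04,"y":0,"z":0,"spin":0,"claw":60},{"x":0.04,"y":0,"z":0,"spin":0,"claw":60},{"x":0.04,"y":0,"z":0,"spin":0,"claw":60},{"x":0.04,"y":0,"z":0,"spin":0,"claw":60},{"x":0.04,"y":0,"z":0,"spin":0,"claw":60},{"x":0.04,"y":0,"z":0,"spin":0,"claw":60}])

```text
time_s: 8.05
ee_pos: [0.5321, -0.0765, 0.0058]
eef_rot: [3.142, -0.0, 3.131]
force: [-4.2, -0.1, 3.2]
grip_width: 0.0604
grip_force: 2.0
```

send_rows(targets=[{"x":0.01,"y":0,"z":0,"spin":0,"claw":60},{"x":0.01,"y":0,"z":0,"spin":0,"claw":60}])

```text
time_s: 8.25
ee_pos: [0.5355, -0.0765, 0.0057]
eef_rot: [3.142, -0.0, 3.132]
force: [-3.3, -0.5, 3.5]
grip_width: 0.0599
grip_force: 2.1
```

```bash
python3 - <<'E'
from h import *
st();m=camera_model("wrist");im=camera("wrist");cv2.imwrite("pics/w5.png",im)
mk=(cv2.cvtColor(im,cv2.COLOR_BGR2HSV)[...,2]<75)
# near (+y... -x) edge of coaster between fingers
e=[(u,np.where(mk[226:300,u])[0][0]+226) for u in range(215,302,6) if mk[226:300,u].any()]
P=ray(m,e,.01)[:,:2]
A=np.c_[2*P,np.ones(len(P))]; s=np.linalg.lstsq(A,(P**2).sum(1),rcond=None)[0]; print("circle fit",s[:2],np.sqrt(s[2]+s[0]**2+s[1]**2))
from scipy.optimize import least_squares
print("r=45",least_squares(lambda c:np.hypot(*(P-c).T)-.045,[.575,-.076]).x, P[:3],P[-1])
E
```

```text
8.25 [ 0.5355 -0.0765  0.0057] [ 3.1416e+00 -4.0000e-04  3.1315e+00] F [-3.3 -0.5  3.5] w 0.0599 g 2.1
circle fit [ 0.57295787 -0.0770478 ] 0.04331475234386864
r=45 [ 0.57473314 -0.0770219 ] [[ 0.53637118 -0.10036262]
 [ 0.53466345 -0.09703941]
 [ 0.53296603 -0.09373484]] [ 0.53567178 -0.05487888]
```

send_rows(targets=[{"x":0.01,"y":0,"z":0,"spin":0,"claw":60},{"x":0,"y":0,"z":0,"spin":0,"claw":60}])

```text
time_s: 8.5
ee_pos: [0.5369, -0.0765, 0.0057]
eef_rot: [3.141, -0.002, 3.131]
force: [-6.2, -0.6, 4.2]
grip_width: 0.0603
grip_force: 3.5
```

send_rows(targets=[{"x":0.005,"y":0,"z":0,"spin":0,"claw":60},{"x":0,"y":0,"z":0,"spin":0,"claw":60}])

```text
time_s: 8.7
ee_pos: [0.5371, -0.0765, 0.0056]
eef_rot: [3.141, -0.003, 3.131]
force: [-11.3, -0.7, 7.2]
grip_width: 0.0601
grip_force: 5.6
```

send_rows(targets=[{"x":0.005,"y":0,"z":0,"spin":0,"claw":60},{"x":0,"y":0,"z":0,"spin":0,"claw":60}])

```text
time_s: 8.9
ee_pos: [0.5374, -0.0764, 0.0054]
eef_rot: [3.141, -0.005, 3.132]
force: [-15.3, -0.3, 10.4]
grip_width: 0.0601
grip_force: 8.0
```

The coaster is now against the face: the force is rising at a fixed x. I'll back off straight, lift, and go above the cap.

send_rows(targets=[{"x":-0.03,"y":0,"z":0,"spin":0,"claw":60},{"x":-0.06,"y":0,"z":0,"spin":0,"claw":60},{"x":-0.06,"y":0,"z":0.05,"spin":0,"claw":60},{"x":0,"y":0,"z":0.2,"spin":0,"claw":60},{"x":0,"y":0,"z":0.2,"spin":0,"claw":60},{"x":0.016,"y":-0.15,"z":0.1,"spin":0,"claw":60},{"x":0.016,"y":-0.15,"z":0.1,"spin":0,"claw":60},{"x":0.016,"y":-0.15,"z":0.1,"spin":0,"claw":60},{"x":0.016,"y":-0.15,"z":0.1,"spin":0,"claw":60},{"x":0.016,"y":-0.15,"z":0,"spin":0,"claw":60},{"x":0.018,"y":-0.14,"z":0,"spin":0,"claw":60},{"x":0,"y":0,"z":0,"spin":0,"claw":60},{"x":0,"y":0,"z":0,"spin":0,"claw":60}])

```text
time_s: 10.2
ee_pos: [0.5289, -0.2545, 0.1755]
eef_rot: [3.141, 0.0, 3.131]
force: [0.4, 0.1, -0.1]
grip_width: 0.0604
grip_force: 0.0
```

```bash
python3 - <<'E'
from h import *
st();m=camera_model("wrist");im=camera("wrist");cv2.imwrite("pics/w6.png",im)
t=camera("top"); cv2.imwrite("pics/t6.png",t); s=camera("side");cv2.imwrite("pics/s6.png",s)
mt,ms=camera_model("top"),camera_model("side")
print("coaster");
for mm,i in((mt,t),(ms,s)):
    for c in darkc(i,150,1500):
        q=cv2.moments(c); p=(q["m10"]/q["m00"],q["m01"]/q["m00"]);print(np.round(p,1),q["m00"],ray(mm,p,.007)[0].round(4))
c0=proj(m,[.527,-.2545,.026])[0];print("cap exp",c0)
for c in darkc(im,300,5000,45):
    (x,y),r=cv2.minEnclosingCircle(c)
    if 100<y<330: print("blob",x,y,r,cv2.boundingRect(c),ray(m,(x,y),.026)[0].round(4))
h=cv2.cvtColor(im,cv2.COLOR_BGR2HSV);k,_=cv2.findContours(((h[...,0]<12)&(h[...,1]>170)&(h[...,2]>130)).astype(np.uint8),0,1)
for c in k:
    if cv2.contourArea(c)>150:
        (x,y),r=cv2.minEnclosingCircle(c);print("orange",x,y,r,ray(m,(x,y),.02)[0].round(3))
E
```

```text
10.2 [ 0.5289 -0.2545  0.1755] [3.1414e+00 1.0000e-04 3.1306e+00] F [ 0.4  0.1 -0.1] w 0.0604 g 0.0
coaster
[162.9 205.1] 410.0 [0.5243 0.2844 0.007 ]
[289.1 187.1] 678.0 [ 0.5785 -0.0781  0.007 ]
[ 52.  192.9] 555.5 [0.5572 0.6208 0.007 ]
[120.2 109.2] 292.0 [0.8071 0.4206 0.007 ]
[159.2  36.8] 1007.5 [1.0317 0.3119 0.007 ]
[239.6 296.6] 211.5 [ 0.5282 -0.2518  0.007 ]
[265.5 241.2] 166.0 [ 0.5962 -0.0888  0.007 ]
[239.7 211.8] 952.0 [0.534  0.0238 0.007 ]
[206.7  68.1] 713.5 [0.3851 1.1501 0.007 ]
cap exp [258.93617221 178.6902186 ]
blob 337.0 280.0 19.235483169555664 (324, 263, 23, 35) [ 0.6367 -0.1734  0.026 ]
blob 182.0 278.0 21.471010208129883 (171, 259, 23, 40) [ 0.6326 -0.3366  0.026 ]
blob 418.5 250.0 23.585052490234375 (395, 246, 48, 13) [ 0.6042 -0.0893  0.026 ]
```

View pics/w6.png

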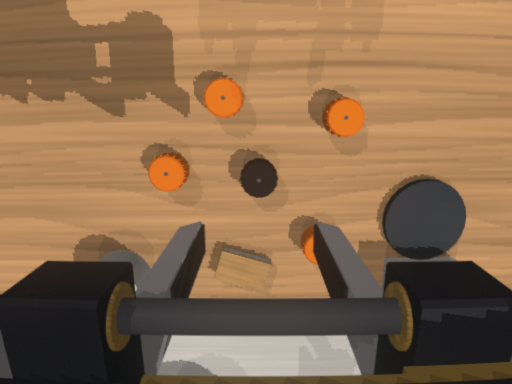

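The black cap is at (259,180), as predicted, so it is at (0.528,-0.2545). No neighbour is in the fingers' way. The coaster sits at the block's face at (425,219). I'll descend and grip.

send_rows(targets=[{"x":0,"y":0,"z":-0.15,"spin":0,"claw":60},{"x":0,"y":0,"z":-0.2,"spin":0,"claw":60},{"x":0,"y":0,"z":-0.2,"spin":0,"claw":60},{"x":0,"y":0,"z":-0.15,"spin":0,"claw":60},{"x":0,"y":0,"z":-0.1,"spin":0,"claw":60},{"x":0,"y":0,"z":-0.053,"spin":0,"claw":60},{"x":0,"y":0,"z":0,"spin":0,"claw":60},{"x":0,"y":0,"z":0,"spin":0,"claw":30},{"x":0,"y":0,"z":0,"spin":0,"claw":30},{"x":0,"y":0,"z":0,"spin":0,"claw":30},{"x":0,"y":0,"z":0,"spin":0,"claw":30},{"x":0,"y":0,"z":0,"spin":0,"claw":30},{"x":0,"y":0,"z":0,"spin":0,"claw":30}], force=35)

```text
time_s: 11.65
ee_pos: [0.5294, -0.2547, 0.0061]
eef_rot: [-3.141, 0.001, 3.132]
force: [-1.8, 1.0, 7.5]
grip_width: 0.0354
grip_force: 35.0
```

The cap is gripped, but the tips seem to touch the table. They must stay clear of the collar, so I'll regrip 6 mm higher.

send_rows(targets=[{"x":0,"y":0,"z":0,"spin":0,"claw":46},{"x":0,"y":0,"z":0,"spin":0,"claw":46},{"x":0,"y":0,"z":0,"spin":0,"claw":46}])

```text
time_s: 11.95
ee_pos: [0.529, -0.2545, 0.0052]
eef_rot: [3.142, -0.0, 3.131]
force: [0.2, 0.7, -0.4]
grip_width: 0.0459
grip_force: 0.0
```

send_rows(targets=[{"x":0,"y":0,"z":0.03,"spin":0,"claw":46},{"x":0,"y":0,"z":0,"spin":0,"claw":46},{"x":0,"y":0,"z":0,"spin":0,"claw":30},{"x":0,"y":0,"z":0,"spin":0,"claw":30},{"x":0,"y":0,"z":0,"spin":0,"claw":30},{"x":0,"y":0,"z":0,"spin":0,"claw":30}], force=40)

```text
time_s: 12.55
ee_pos: [0.5291, -0.2545, 0.0113]
eef_rot: [-3.142, 0.0, 3.131]
force: [-0.4, 0.1, 2.1]
grip_width: 0.0347
grip_force: 40.0
```

send_rows(targets=[{"x":0,"y":0,"z":0.1,"spin":0,"claw":30},{"x":0,"y":0,"z":0.2,"spin":0,"claw":30},{"x":0,"y":0,"z":0.2,"spin":0,"claw":30},{"x":0.03,"y":0.045,"z":0.07,"spin":0,"claw":30},{"x":0.08,"y":0.12,"z":0,"spin":0,"claw":30},{"x":0.1,"y":0.15,"z":0,"spin":0,"claw":30},{"x":0.1,"y":0.15,"z":0,"spin":0,"claw":30},{"x":0.1,"y":0.15,"z":0,"spin":0,"claw":30},{"x":0.1,"y":0.15,"z":0,"spin":0,"claw":30},{"x":0.06,"y":0.09,"z":0,"spin":0,"claw":30},{"x":0.025,"y":0.034,"z":0,"spin":0,"claw":30},{"x":0,"y":0,"z":0,"spin":0,"claw":30},{"x":0,"y":0,"z":0,"spin":0,"claw":30}])

```text
time_s: 13.85
ee_pos: [0.6476, -0.0775, 0.1249]
eef_rot: [-3.142, -0.001, 3.131]
force: [-0.7, -0.1, 0.3]
grip_width: 0.0349
grip_force: 40.0
```

```bash
python3 - <<'E'
from h import *
o=st();m=camera_model("wrist");im=camera("wrist");cv2.imwrite("pics/w7.png",im)
s=camera("side");cv2.imwrite("pics/s7.png",s)
p=o["ee_pos"]; ms=camera_model("side")
print("side proj rim centre",proj(ms,p-[0,0,.0113]),"collar",proj(ms,[.6473,-.0767,.052]),"wrist cap top",proj(m,p+[0,0,.0147]))
u,v=proj(ms,p-[0,0,.0])[0].astype(int); u0,v0=max(u-50,0),max(v-45,0)
print(u0,v0)
A=cv2.resize(s[v0:v0+100,u0:u0+100],(400,400),interpolation=2); B=cv2.resize(im[150:384,100:412],(400,300))
cv2.imwrite("pics/c7.png",np.hstack([A,np.vstack([B,np.zeros((100,400,3),np.uint8)])]))
E
```

```text
13.85 [ 0.6476 -0.0775  0.1249] [-3.1415e+00 -7.0000e-04  3.1309e+00] F [-0.7 -0.1  0.3] w 0.0349 g 40.0
side proj rim centre [[288.81771135 205.25758965]] collar [[286.68913811 224.21732056]] wrist cap top [[259.05620972 246.68278562]]
239 156
```

View pics/c7.png

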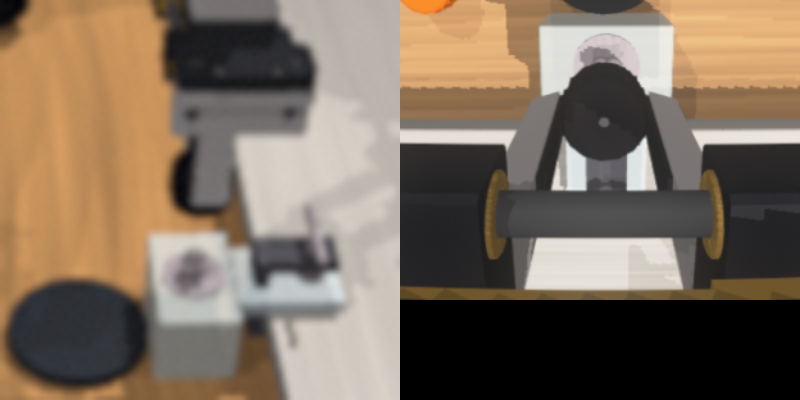

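The wrist crop shows the cap's centre dot at (604,122), where the TCP predicts it. The collar centre is at about (606,65), and the side view puts the rim centre at x=200, as predicted. I'll ray the collar and the block's edges.

```bash
python3 - <<'E'
from h import *
m=camera_model("wrist")
f=lambda x,y:((x-400)*.78+100,150+y*.78)
print("collar",ray(m,[f(606.5,66)],.052),"collar L/R",ray(m,[f(574,60),f(640,60),f(606,33)],.052))
print("block top front L R",ray(m,[f(540,26),f(675,26)],.05))
print("dot",ray(m,[f(604,122)],.1396))
s=cv2.imread("pics/s7.png");mk=cv2.cvtColor(s,cv2.COLOR_BGR2HSV)[...,2]<60
print("coaster L,R,T,B side",ray(camera_model("side"),[(240.7,238.6)],.01), "bay exp px",proj(camera_model("side"),[.577,-.076,.01]))
c=(239+75/4,156+330/4);print("side coaster crop px",c,ray(camera_model("side"),[c],.006))
E
```

```text
collar [[ 0.64771309 -0.0762395   0.052     ]] collar L/R [[ 0.64383236 -0.09534722  0.052     ]
 [ 0.64427782 -0.0564662   0.052     ]
 [ 0.62786706 -0.07633282  0.052     ]]
block top front L R [[ 0.62364124 -0.11478334  0.05      ]
 [ 0.62453688 -0.03601655  0.05      ]]
dot [[ 0.64690698 -0.07777095  0.1396    ]]
coaster L,R,T,B side [[ 0.53441119 -0.08086828  0.01      ]] bay exp px [[257.60595706 236.82176059]]
side coaster crop px (257.75, 238.5) [[ 0.57734654 -0.077969    0.006     ]]
```

send_rows(targets=[{"x":0.003,"y":0.006,"z":-0.05,"spin":0,"claw":30},{"x":0,"y":0,"z":-0.08,"spin":0,"claw":30},{"x":0,"y":0,"z":-0.05,"spin":0,"claw":30},{"x":0,"y":0,"z":-0.03,"spin":0,"claw":30},{"x":0,"y":0,"z":-0.02,"spin":0,"claw":30},{"x":0,"y":0,"z":0,"spin":0,"claw":30}], force=50)

```text
time_s: 14.55
ee_pos: [0.6485, -0.0755, 0.0787]
eef_rot: [3.142, -0.001, 3.131]
force: [0.6, -0.0, -0.2]
grip_width: 0.0347
grip_force: 50.0
```

send_rows(targets=[{"x":0,"y":0,"z":-0.01,"spin":0,"claw":30},{"x":0,"y":0,"z":-0.01,"spin":0,"claw":30}])

```text
time_s: 14.75
ee_pos: [0.6489, -0.0755, 0.0756]
eef_rot: [-3.141, 0.001, 3.132]
force: [0.0, -0.7, -1.0]
grip_width: 0.0352
grip_force: 50.0
```

send_rows(targets=[{"x":0,"y":0,"z":-0.01,"spin":0,"claw":30},{"x":0,"y":0,"z":0,"spin":0,"claw":30}])

```text
time_s: 14.95
ee_pos: [0.6491, -0.0758, 0.0739]
eef_rot: [-3.141, 0.001, 3.131]
force: [-0.9, -1.3, 4.6]
grip_width: 0.0345
grip_force: 50.0
```

Contact with the balls came about where expected (TCP about 0.075). I'll keep pressing.

send_rows(targets=[{"x":0,"y":0,"z":-0.008,"spin":0,"claw":30},{"x":0,"y":0,"z":0,"spin":0,"claw":30}])

```text
time_s: 15.15
ee_pos: [0.6492, -0.0758, 0.0725]
eef_rot: [-3.141, 0.002, 3.131]
force: [1.2, -2.2, 4.5]
grip_width: 0.0348
grip_force: 50.0
```

send_rows(targets=[{"x":0,"y":0,"z":-0.008,"spin":0,"claw":30},{"x":0,"y":0,"z":0,"spin":0,"claw":30}])

```text
time_s: 15.35
ee_pos: [0.6489, -0.0759, 0.0703]
eef_rot: [-3.141, 0.001, 3.131]
force: [1.8, -2.5, 2.0]
grip_width: 0.0349
grip_force: 50.0
```

send_rows(targets=[{"x":0,"y":0,"z":-0.008,"spin":0,"claw":30},{"x":0,"y":0,"z":0,"spin":0,"claw":30}])

```text
time_s: 15.55
ee_pos: [0.6485, -0.0756, 0.0677]
eef_rot: [-3.142, -0.001, 3.131]
force: [3.7, -3.0, -5.3]
grip_width: 0.0349
grip_force: 50.0
```

send_rows(targets=[{"x":0,"y":0,"z":-0.008,"spin":0,"claw":30},{"x":0,"y":0,"z":0,"spin":0,"claw":30}])

```text
time_s: 15.75
ee_pos: [0.6483, -0.0755, 0.0657]
eef_rot: [3.141, -0.001, 3.131]
force: [2.9, -3.7, -9.2]
grip_width: 0.0349
grip_force: 50.0
```

It has clicked: the force has reversed. I'll press on to the collar.

send_rows(targets=[{"x":0,"y":0,"z":-0.008,"spin":0,"claw":30},{"x":0,"y":0,"z":0,"spin":0,"claw":30}])

```text
time_s: 15.95
ee_pos: [0.6484, -0.0753, 0.0649]
eef_rot: [3.141, -0.001, 3.132]
force: [1.9, -2.0, -5.0]
grip_width: 0.0347
grip_force: 50.0
```

send_rows(targets=[{"x":0,"y":0,"z":-0.005,"spin":0,"claw":30},{"x":0,"y":0,"z":0,"spin":0,"claw":30}])

```text
time_s: 16.15
ee_pos: [0.6487, -0.0753, 0.0644]
eef_rot: [3.141, 0.0, 3.132]
force: [0.0, -0.5, -1.9]
grip_width: 0.0346
grip_force: 50.0
```

send_rows(targets=[{"x":0,"y":0,"z":-0.005,"spin":0,"claw":30},{"x":0,"y":0,"z":0,"spin":0,"claw":30}])

```text
time_s: 16.35
ee_pos: [0.6487, -0.0754, 0.0634]
eef_rot: [3.141, 0.0, 3.132]
force: [-0.1, -0.2, -0.1]
grip_width: 0.0347
grip_force: 50.0
```

send_rows(targets=[{"x":0,"y":0,"z":-0.005,"spin":0,"claw":30},{"x":0,"y":0,"z":0,"spin":0,"claw":30}])

```text
time_s: 16.55
ee_pos: [0.6488, -0.0754, 0.0633]
eef_rot: [3.142, 0.001, 3.132]
force: [-4.3, 2.1, 7.6]
grip_width: 0.0351
grip_force: 50.0
```

send_rows(targets=[{"x":0,"y":0,"z":-0.005,"spin":0,"claw":30},{"x":0,"y":0,"z":0,"spin":0,"claw":30}])

```text
time_s: 16.75
ee_pos: [0.6489, -0.0754, 0.0632]
eef_rot: [-3.142, 0.001, 3.132]
force: [-8.4, 1.8, 16.2]
grip_width: 0.0348
grip_force: 50.0
```

send_rows(targets=[{"x":0,"y":0,"z":-0.003,"spin":0,"claw":30},{"x":0,"y":0,"z":0,"spin":0,"claw":30}])

```text
time_s: 16.95
ee_pos: [0.6489, -0.0754, 0.0632]
eef_rot: [-3.141, 0.001, 3.132]
force: [-11.7, 2.3, 20.0]
grip_width: 0.0348
grip_force: 50.0
```

It has bottomed hard at TCP z=0.0632, as predicted. I'll ease to about 11 N and check.

send_rows(targets=[{"x":0,"y":0,"z":0.005,"spin":0,"claw":30},{"x":0,"y":0,"z":0,"spin":0,"claw":30},{"x":0,"y":0,"z":0,"spin":0,"claw":30}])

```text
time_s: 17.25
ee_pos: [0.6489, -0.0754, 0.0632]
eef_rot: [-3.142, 0.001, 3.132]
force: [-5.6, 0.8, 11.9]
grip_width: 0.0351
grip_force: 50.0
```

```bash
python3 - <<'E'
from h import *
im=camera("wrist");s=camera("side");st()
A=cv2.resize(s[175:275,225:325],(400,400),interpolation=2); B=cv2.resize(im[100:384,70:440],(400,307))
cv2.imwrite("pics/c8.png",np.hstack([A,np.vstack([B,np.zeros((93,400,3),np.uint8)])]))
E
```

```text
17.35 [ 0.6489 -0.0754  0.0633] [-3.1416e+00  1.0000e-03  3.1316e+00] F [-6.7  1.3 12.2] w 0.0351 g 50.0
```

View pics/c8.png

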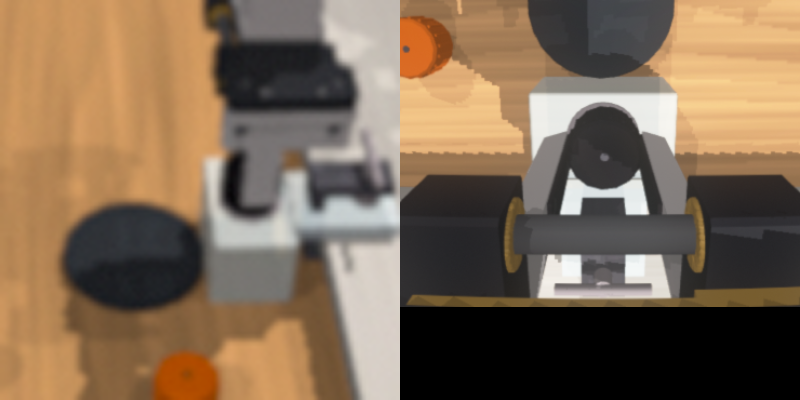

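The cap sits on the collar, and the coaster (centre column 601) touches the middle of the front face (block centre column 603). I'll trim the push slightly and hand in.

send_rows(targets=[{"x":0,"y":0,"z":0.001,"spin":0,"claw":30},{"x":0,"y":0,"z":0,"spin":0,"claw":30},{"x":0,"y":0,"z":0,"spin":0,"claw":30}])

```text
time_s: 17.65
ee_pos: [0.6489, -0.0754, 0.0633]
eef_rot: [-3.142, 0.001, 3.132]
force: [-5.2, 1.1, 10.4]
grip_width: 0.0347
grip_force: 50.0
```

```bash
python3 -c "
from h import *
st();print(hand_in())"
```

```text
17.65 [ 0.6489 -0.0754  0.0633] [-3.1415e+00  9.0000e-04  3.1316e+00] F [-5.2  1.1 10.4] w 0.0347 g 50.0
the job is handed in; nothing more can be done
None
```

The job is handed in at 17.65 s: the coaster rests against the middle of the holder's front face, to within about 2 mm, and the cap is pressed past the click onto the collar and held there at about 10 N.

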